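# Clamp a die plate under the cam and hold it

### The job

Take the thicker of the two black plates out of the blue rack and slide it on edge all the way down into the slot of the cam clamp, and let it go. Then swing the clamp's red-knobbed lever to the cam's highest lift, where it lies over the red index line and points straight away from the slot, and finish holding it there, because it springs back when released. Leave the thin plate in the rack and the other things on the bench where they are.

Things in the scene. Friction and masses are not known exactly. Their poses are not given: they have to be found in the camera images.
- cam_clamp: cam clamp fixture, fixed to the bench, grey base 116 x 190 x 10 mm. Origin on the bench surface (z = 0); local z up, local y points from the lever's pivot (x = 0, y = +20 mm) to the slot (centre x = 0, y = +50 mm). The slot runs along local x, open at the top, 63 mm long, 13 mm wide, floor 10 mm above the bench; its far wall is a spring-backed bar, the cam presses from the lever side
- slot_mouth (a point): centre of the slot's mouth, 42 mm above the bench, 32 mm above the slot floor; outward-leaning lips round the mouth reach up to 48 mm
- lever (a joint): cam lever angle about its vertical pivot, rad. 0 = at rest, lever along the clamp's local -x; grows counter-clockwise seen from above, limit 2.2. The cam's lift is highest (10 mm) at 1.571, lever along local -y, straight away from the slot, over the red index line; beyond it the lift falls. A spring (0.2 N m/rad, about 3.5 N at the knob at the top, more with plate friction) returns it to about 0
- knob_mid (a point): mid-height of the red knob on the lever's free end: upright, round, 18 mm in diameter, 45 to 85 mm above the bench (this point at 67 mm), 95 mm from the lever's pivot, spinning freely on its own axis. The lever bar under it is 16 mm wide, its top 44 mm above the bench
- rack: blue plate rack, fixed to the bench, 84 (local x) x 130 (local y) x 32 mm; origin at the centre of its underside. Two slots along local x, 22 mm deep (floor 10 mm above the bench): the thick plate stands in the one at local y = -40 mm, the thin plate in the one at y = +40 mm.
- thick_plate: black steel die plate 60 x 75 x 11 mm, about 0.3 kg. Origin at the centre of one large face; local x along the 60 mm width, y along the 75 mm length, z along the thickness (0 to 11 mm). It stands in the rack on its 60 mm edge, y up, its top 85 mm above the bench, and goes into the clamp the same way, either face to the cam
- plate_mid (a point): centre of the thick plate's volume, 37.5 mm below its top edge while it stands; 47.5 mm above the bench when seated in the clamp's slot; the cam at full lift presses it about 3 mm towards the spring-backed bar with about 13 N
- thin_plate: black die plate 60 x 73 x 6 mm standing in the rack's other slot; leave alone. Origin at the centre of one large face, y up
- ball_bearing: steel ball bearing, 52 mm in diameter, 15 mm high, lying loose on the bench; leave alone. Origin at the centre of its underside
- drive_ring: black ring, 63 mm in diameter, 22 mm high, loose on the bench; leave alone. Origin at the centre of its underside
- shaft_clamp: grey bored block with four screws, 46 x 56 x 55 mm, loose on the bench; leave alone. Origin at the centre of its underside
Things that resemble listed ones, but are neither listed nor needed, are in the scene too. Of the things like the thick_plate, leave any that is green, purple or turquoise; of the rest the smaller one is meant.

How it is judged:
On the way, in this order (a step that is already met when the one before it is completed fails the run):
1. the thick plate stands fully down in the clamp's slot, let go, with the lever still at rest (x of plate_mid in the frame of cam_clamp between -0.004 and 0.004 m and y of plate_mid in the frame of cam_clamp between 0.046 and 0.058 m and z of plate_mid in the frame of cam_clamp between 0.044 and 0.05 m and angle between the y axis of thick_plate and the z axis of cam_clamp, either way round below 0.12 rad and contact force between the fingers and thick_plate below 0.3 N and value of joint lever below 0.25 rad), for 0.2 s.
2. the lever is at the cam's highest lift with the plate pressed by the cam (x of plate_mid in the frame of cam_clamp between -0.004 and 0.004 m and y of plate_mid in the frame of cam_clamp between 0.046 and 0.058 m and z of plate_mid in the frame of cam_clamp between 0.044 and 0.05 m and angle between the y axis of thick_plate and the z axis of cam_clamp, either way round below 0.12 rad and value of joint lever between 1.42 and 1.72 rad and contact force between lever and thick_plate above 3 N), for 0.2 s.
At the end, for the whole second after the job is handed in: The thick plate is fully down in the slot (within 4 mm along and 8 mm across it, upright to 0.12 rad), untouched by the fingers, pressed by the cam with over 3 N; the lever is still, within 0.15 rad of 1.57 rad, and the fingers hold it there (over 0.8 N) (all of step 2 and contact force between the fingers and thick_plate below 0.3 N and velocity of joint lever between -0.1 and 0.1 rad/s and contact force between the fingers and lever above 0.8 N); the arm keeps its last pose, push and grip.
It fails at once if the ball bearing is moved more than 20 mm (distance of ball_bearing from where it was at the start of the episode above 0.02 m).
It fails at once if the black ring is moved more than 20 mm (distance of drive_ring from where it was at the start of the episode above 0.02 m).
It fails at once if the grey shaft clamp is moved more than 20 mm (distance of shaft_clamp from where it was at the start of the episode above 0.02 m).
It fails at once if the thin plate is moved more than 20 mm (distance of thin_plate from where it was at the start of the episode above 0.02 m).
It also fails if it takes over 53 s, if anything falls off the work surface, if the arm or the gripper's body presses on something with over 40 N, if the wrist force passes 120 N, or if a joint passes its speed limit or range.

### The arm

A 6-joint arm with a two-finger parallel gripper is mounted at the origin on a cart in front of the work surface, level with it; the furniture and walls round the work are solid. World frame = base frame: x ahead of the robot, y to its left, z up, the work surface at z = 0. Lengths are in m, angles in rad, forces in N, time in s.
With the tool pointing down it reaches from about 0.35 to 0.975 m from the base axis. Payload 4.9 kg.
Tool frame: the origin (TCP) lies on the centre line of the jaws, within the pads' length; the fingertips stand 8 mm ahead of it and the grasp point (between the pads) lies 11 mm behind it; z points along the fingers, y is the direction in which the jaws open and shut (so a half turn about z gives the same grasp; the last joint's range is limited). The gripper opens to 85 mm and grips with 20 to 120 N. Pads are 22 mm wide; open, the fingers measure 114 mm over their backs; the gripper's body (76 mm by 85 mm) begins 54 mm behind the grasp point. The pads swing forward as they close: fully open they stand 13 mm farther back than shut.
Start: joints at [-1.332, 0.053, 1.613, -0, 1.476, -0.119], TCP at [0.219, -0.585, 0.239] pointing down, gripper open.
Joint ranges: [-3.01, 3.01], [-1.01, 2.22], [0.06, 2.58], [-1.02, 4.17], [0.09, 2.62], [-3.14, 3.14]. Speed limits (rad/s): [2.57, 2.57, 3.14, 3.14, 3.14, 3.14].

### API

Orientations are given as a rotation vector (axis times angle).
In Python, from station import get_obs, get_image, calibration, finish_job gives the robot as it stands. The module is installed in compiled form; this text tells all that it offers.
- The arm moves only by the shell command python3 -m jog 'ROWS' [FORCE]. ROWS is JSON, a list of rows, each a list of 7 numbers: the shift along the tool's x, y, z in cm, then the turn, a rotation vector about the tool's x, y, z in rad, then the closure in counts, from 0 (fully open) to 255 (shut). In form: [[dx, dy, dz, ax, ay, az, jaw], ...]. A call has 1 to 8 rows; each row is the pose to reach, as a shift and turn from the pose measured when the call began, along the tool's axes at that moment; what a row does not reach only later rows make up. A row lasts 1/12 s, in which the tool goes at most 41.7 mm and 7.16 degrees, less where a joint would pass 70% of its speed; a pose out of reach is approached as far as the arm can. A call with a gripper value outside its range is refused whole. The fingers move at their own pace and stop on an object; FORCE is the grip in N (left out, the last holds). Time passes only in rows, so rows that repeat a pose let the fingers close. It gives the time, the measured TCP pose, the force and the opening at its end, in the units of the state.
- get_obs(): the state, without advancing time (a new reading comes with each control period).
- get_image(name): name is "scene" or "top" or "wrist"; returns the picture (420x560x3 uint8, red, green, blue); there is no depth.
- calibration(name): a dict with "vfov" (degrees; the focal length in pixels is half the picture's height over the tangent of half this angle, whatever the lens; pixels are square), "cx", "cy" (the principal point, pixels), "dist_coeffs" ([k1, k2, p1, p2, k3] as OpenCV has them; the pictures are not rectified), "R" (3x3) and "t" (3): a world point X has camera coordinates R X + t. Camera axes: x right, y down, z forward; pixel columns grow to the right and rows downward; lengths in m; the calibration is good to about 2 mm. A picture is of the moment at which its call begins: read the wrist's pose just before it. calibration takes no time and is no camera call; for the wrist camera it gives the pose at the moment of the call.
- finish_job(): hands the job in, once; it reports no verdict.
The state is a dict: "t": time; "q": joint angles; "dq": joint speeds; "effort": joint torques, N m; "tool_pos": TCP position; "tool_rot": TCP orientation; "contact_force": force on the tool from outside, world axes, zero at the start; "wrist_torque": the same for the moment, N m; "opening": finger opening in m.
Only numpy, scipy, OpenCV 4.12 (cv2) and the standard library are available. Lean on these libraries where they do the work, as an engineer would, in place of code of your own. Each camera call takes 0.05 s, during which the arm holds its last target. There are 200 camera calls.

## Working session

There is one attempt and no reset: what is moved stays moved. The work goes in short steps, Python scripts to look and compute and a shell command to move; the robot and the scene stay as the last step left them, time stands still between calls to the robot, and variables do not carry over. Pictures are saved under pics/ and viewed, about 8 in all and at most 12, crops included, and the job is handed in when it is done.

```bash
mkdir -p pics
cat > h.py <<'E'
import numpy as np, cv2
from station import get_obs,get_image,calibration
from scipy.spatial.transform import Rotation as Ro
def cam(n):
    c=calibration(n); f=210/np.tan(np.radians(c['vfov'])/2)
    K=np.array([[f,0,c['cx']],[0,f,c['cy']],[0,0,1.]])
    return K,np.array(c['dist_coeffs'],float),np.array(c['R']),np.array(c['t'])
def ray(C,uv,z):
    K,d,R,t=C
    p=cv2.undistortPoints(np.array(uv,float).reshape(-1,1,2),K,d).reshape(-1,2)
    o=-R.T@t; D=np.c_[p,np.ones(len(p))]@R
    return o+D*((z-o[2])/D[:,2])[:,None]
def proj(C,X):
    K,d,R,t=C
    return cv2.projectPoints(np.array(X,float).reshape(-1,3),cv2.Rodrigues(R)[0],t,K,d)[0].reshape(-1,2)
def save(n,im,crop=None,s=1):
    if crop: im=im[crop[1]:crop[3],crop[0]:crop[2]]
    im=cv2.resize(im,None,fx=s,fy=s,interpolation=cv2.INTER_CUBIC)
    cv2.imwrite('pics/'+n+'.png',im[...,::-1])
def togo(p):
    o=get_obs();R=Ro.from_rotvec(o['tool_rot']).as_matrix()
    return R.T@(np.array(p)-o['tool_pos'])*100
E
python3 - <<'E'
from h import *
for n in('scene','top'):
    im=get_image(n);np.save(n,im);save(n,im,s=1.4)
    C=cam(n);print(n,C[0][0,0],-C[2].T@C[3])
o=get_obs();print(o)
print(Ro.from_rotvec(o['tool_rot']).as_matrix().round(3))
E
```

```text
scene 517.7740088307711 [-0.20893872  0.99546309  0.63437792]
top 464.236112395386 [ 0.25900009 -0.02305079  1.54196937]
{'t': 0.1, 'q': array([-1.33197460e+00,  5.33008283e-02,  1.61417110e+00, -3.31580301e-05,
        1.47601863e+00, -1.19000635e-01]), 'dq': array([ 0.00103441,  0.00010751, -0.00237455, -0.00090714,  0.00094802,
       -0.00032229]), 'effort': array([ 1.30664233e-03, -3.94903672e+01, -3.71363461e+01, -4.93066511e-05,
        3.93007620e-03, -1.25719663e-05]), 'tool_pos': array([ 0.21875504, -0.58486793,  0.23817116]), 'tool_rot': array([-3.08958347e+00, -5.58740401e-01,  2.30114159e-04]), 'contact_force': array([-0.24645768,  0.65056001,  0.51061806]), 'wrist_torque': array([ 0.06385617, -0.0158808 , -0.03014004]), 'opening': 0.08521337319586676}
[[ 0.937  0.35  -0.   ]
 [ 0.35  -0.937  0.002]
 [ 0.    -0.002 -1.   ]]
```

View pics/top.png

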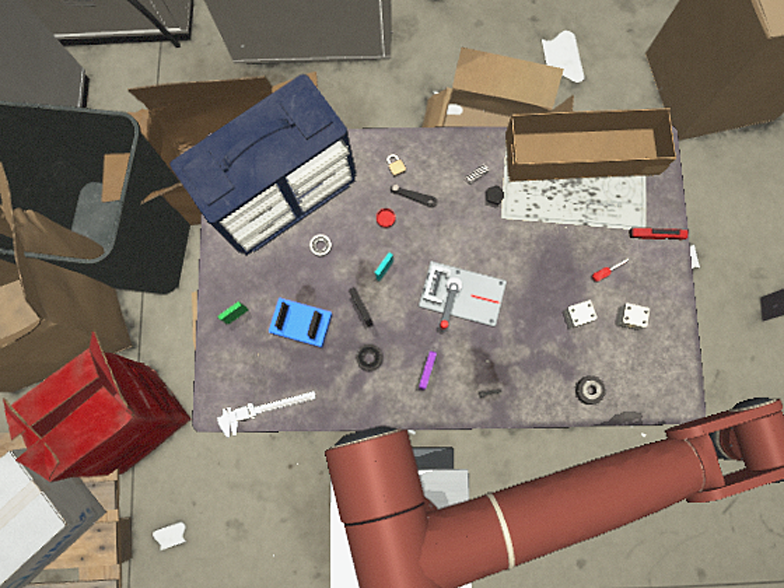

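View pics/scene.png

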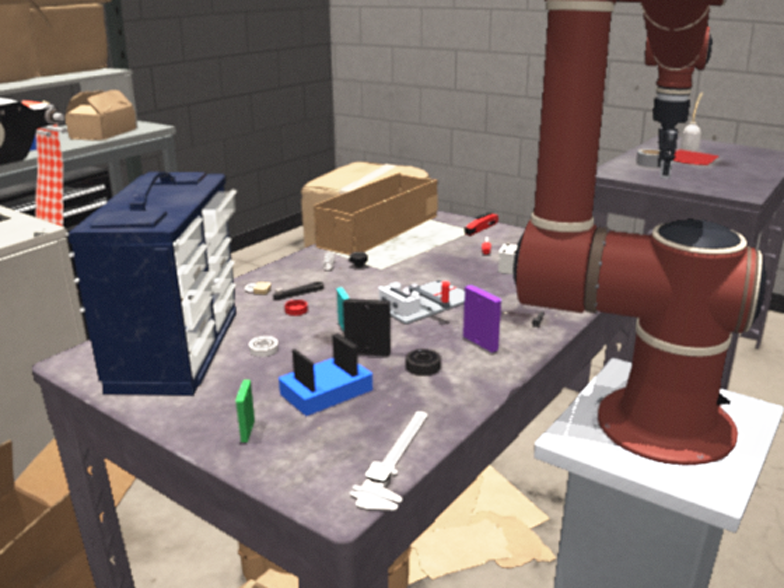

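Candidates (top.png): black plates in the rack at (284,316) and (316,322). Look-alikes: loose large black plate at (360,307), turquoise (384,266), purple (428,370), green (232,313). The rack pair is what's meant, so I'll measure and crop next.

Run:
```python
from h import *
im=np.load('top.npy');C=cam('top')
a=im[175:280,150:370]
hsv=cv2.cvtColor(im,cv2.COLOR_RGB2HSV)
# rack
m=cv2.inRange(hsv,(100,150,120),(115,255,255));m[:, :180]=0;m[:,245:]=0;m[:200]=0
m=cv2.morphologyEx(m,cv2.MORPH_CLOSE,np.ones((15,15)))
c=max(cv2.findContours(m,0,1)[0],key=cv2.contourArea)
P=ray(C,c.reshape(-1,2),.032)[:,:2].astype(np.float32)
print('rack',cv2.minAreaRect(P))
# dark in rack top at z .085/.083
g=im.max(2);d=((g<50)*255).astype(np.uint8)
k=np.zeros_like(d);cv2.drawContours(k,[cv2.convexHull(c)],-1,255,-1)
k=cv2.dilate(k,np.ones((5,5)))
for q in cv2.findContours(d&k,0,1)[0]:
    if cv2.contourArea(q)>20:
        R=cv2.minAreaRect(ray(C,q.reshape(-1,2),.085)[:,:2].astype(np.float32));print('plate',q.reshape(-1,2).mean(0),R)
# red line, knob
r=cv2.inRange(hsv,(0,150,90),(8,255,255))|cv2.inRange(hsv,(172,150,90),(180,255,255))
for q in cv2.findContours(r,0,1)[0]:
    p=q.reshape(-1,2).mean(0)
    if 290<p[0]<370 and 180<p[1]<250: 
        for z in(.010,.085):print('red',p,z,cv2.minAreaRect(ray(C,q.reshape(-1,2),z)[:,:2].astype(np.float32)))
ra=cv2.resize(im[205:255,185:245],None,fx=6.5,fy=6.5,interpolation=2)
rb=cv2.resize(im[180:240,290:370],None,fx=5,fy=5,interpolation=2)
ra=cv2.resize(ra,(390,325));rb=cv2.resize(rb,(400,300))
o=np.zeros((325,795,3),np.uint8);o[:,:390]=ra;o[:300,395:]=rb
save('crop',o)
```

```text
rack ((0.49246761202812195, 0.22867371141910553), (0.13041715323925018, 0.08446461707353592), 73.76111602783203)
plate [224.875 233.25 ] ((0.4763110876083374, 0.1867753565311432), (0.014093068428337574, 0.05730842798948288), 74.51885223388672)
plate [201.36111111 225.52777778] ((0.4990614652633667, 0.26031750440597534), (0.010499897412955761, 0.055940017104148865), 73.93697357177734)
red [316.75   231.4375] 0.01 ((0.4850073754787445, -0.11228814721107483), (0.013333977200090885, 0.01692657545208931), 88.49372100830078)
red [316.75   231.4375] 0.085 ((0.4739428460597992, -0.10791938751935959), (0.012681188993155956, 0.016097931191325188), 88.49371337890625)
red [353.5 215. ] 0.01 ((0.5388078689575195, -0.2362779676914215), (0.01007805671542883, 4.871253622695804e-09), 89.0148696899414)
red [353.5 215. ] 0.085 ((0.5251093506813049, -0.22583907842636108), (0.009584668092429638, 3.519381053251891e-08), 89.01476287841797)
red [349. 214.] 0.01 ((0.542478621006012, -0.22130337357521057), (0.00671907514333725, 2.7623174858604216e-08), 89.0164566040039)
red [349. 214.] 0.085 ((0.5286005139350
[... 156 characters left out ...]
(0.0067199659533798695, 2.788510755635798e-08), 89.01759338378906)
red [345. 213.] 0.085 ((0.5320666432380676, -0.19894707202911377), (0.006390989758074284, 2.7881469577550888e-08), 89.01726531982422)
red [341. 212.] 0.01 ((0.549770176410675, -0.1946924924850464), (0.006721083540469408, 2.826709533110261e-08), 89.01775360107422)
red [341. 212.] 0.085 ((0.5355350971221924, -0.18628950417041779), (0.006392046809196472, 1.5315890777856112e-09), 89.01795959472656)
red [337.5 211. ] 0.01 ((0.5533910989761353, -0.18305593729019165), (0.0033613010309636593, 0.0), -90.98150634765625)
red [337.5 211. ] 0.085 ((0.5389786958694458, -0.17522263526916504), (0.0031967535614967346, 0.0), -90.9818115234375)
```

View pics/crop.png

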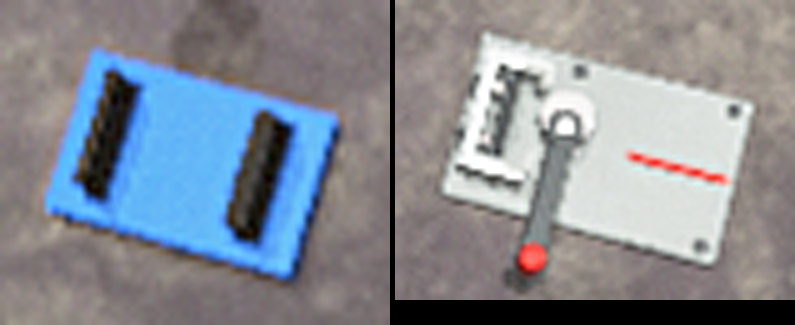

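Crop: the right-hand rack plate (crop 258,175; top.png 316,322) is visibly thicker (11 vs 6 mm), so it is the one. Estimates are plate ≈ (0.480, 0.190), clamp pivot ≈ (0.566, -0.133), slot ≈ (0.573, -0.104) and local y ≈ (0.27, 0.96). All are within reach, and the rack measured 130 x 84 mm as specified.

```bash
r='[51.6,-63.5,1,0,0,0,0]'; python3 -m jog '[[51.6,-63.5,1,0,0,0,0],[51.6,-63.5,1,0,0,0,0],[51.6,-63.5,1,0,0,0,0],[51.6,-63.5,1,0,0,0,0],[51.6,-63.5,1,0,0,0,0],[51.6,-63.5,1,0,0,0,0],[51.6,-63.5,1,0,0,0,0],[51.6,-63.5,1,0,0,0,0]]'
python3 -c "
from h import *
print(togo((.48,.19,.23)),get_obs()['q'])"
```

```text
t: 0.77
tool_pos: [0.325, -0.2674, 0.2347]
tool_rot: [-3.089, -0.557, 0.0]
contact_force: [0.4, 0.3, -0.8]
opening: 0.0853
[ 30.5080636  -37.43658636   0.56659465] [-8.66386536e-01 -4.67795455e-01  2.06599542e+00  1.02496129e-03
  1.54551498e+00  3.47391765e-01]
```

```bash
python3 -m jog '[[30.5,-37.4,0,0,0,0.1,0],[30.5,-37.4,0,0,0,0.2,0],[30.5,-37.4,0,0,0,0.3,0],[30.5,-37.4,0,0,0,0.4,0],[30.5,-37.4,0,0,0,0.5,0],[30.5,-37.4,0,0,0,0.6,0],[30.5,-37.4,0,0,0,0.64,0],[30.5,-37.4,0,0,0,0.64,0]]'
python3 -c "
from h import *
print(togo((.48,.19,.23)),get_obs()['q'])"
```

```text
t: 1.43
tool_pos: [0.422, 0.0172, 0.2353]
tool_rot: [-3.108, 0.447, 0.001]
contact_force: [0.3, -1.0, -0.3]
opening: 0.0856
[  0.68774487 -18.21124377   0.56879632] [-1.37149372e-01 -4.65043974e-01  2.06308157e+00  2.02184909e-03
  1.54399293e+00  1.71951099e+00]
```

```bash
python3 -m jog '[[0.7,-18.2,0.5,0,0,0,0],[0.7,-18.2,0.5,0,0,0,0],[0.7,-18.2,0.5,0,0,0,0],[0.7,-18.2,0.5,0,0,0,0],[0.7,-18.2,0.5,0,0,0,0],[0.7,-18.2,0.5,0,0,0,0],[0.7,-18.2,0.5,0,0,0,0],[0.7,-18.2,0.5,0,0,0,0]]'
python3 - <<'E'
from h import *
C=cam('wrist');im=get_image('wrist');np.save('w1',im)
print(togo((.48,.19,.23)),get_obs()['q'],-C[2].T@C[3])
print(proj(C,[(.48,.19,.085)]))
save('w1',im,s=1.4)
E
```

```text
t: 2.1
tool_pos: [0.4797, 0.1892, 0.2302]
tool_rot: [-3.108, 0.448, 0.002]
contact_force: [0.5, -1.0, -0.5]
opening: 0.0852
[-0.01226312 -0.11772648  0.04058912] [ 2.29655176e-01 -2.07279109e-01  1.87348849e+00  1.69711070e-03
  1.47568506e+00  2.08740614e+00] [0.55709333 0.16586691 0.36491833]
[[282.1865065  198.44959122]]
```

View pics/w1.png

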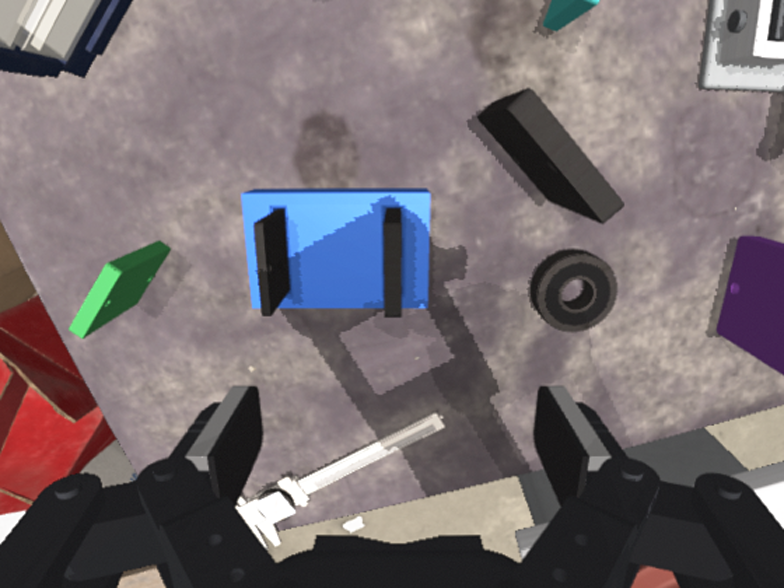

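Run:
```python
from h import *
C=cam('wrist');im=np.load('w1.npy')
d=((im.max(2)<60)*255).astype(np.uint8);d[:,:265]=0;d[:,292:]=0;d[:140]=0;d[232:]=0
c=max(cv2.findContours(d,0,1)[0],key=cv2.contourArea).reshape(-1,2)
print(c.min(0),c.max(0))
for v in (170,185,200,215,222): 
    u=c[abs(c[:,1]-v)<2][:,0];print(v,u.min(),u.max(),ray(C,[((u.min()+u.max()+0)/2,v)],.085)[0])
print(ray(C,[(c[:,0].mean(),c[:,1].max()+.5)],.085),ray(C,[(281,c[:,1].min()-.5)],.032))
hsv=cv2.cvtColor(im,cv2.COLOR_RGB2HSV)
m=cv2.inRange(hsv,(100,120,60),(118,255,255));m[:130]=0;m[230:]=0;m[:,:170]=0;m[:,320:]=0
q=max(cv2.findContours(m,0,1)[0],key=cv2.contourArea)
print(cv2.minAreaRect(ray(C,q.reshape(-1,2),.032)[:,:2].astype(np.float32)))
save('z',cv2.convertScaleAbs(im,alpha=2.2),(255,135,310,235),6)
```

```text
[274 149] [286 226]
170 275 285 [0.5041637 0.1844561 0.085    ]
185 275 285 [0.49190627 0.18812453 0.085     ]
200 275 285 [0.47931321 0.19189423 0.085     ]
215 275 285 [0.46636147 0.19577212 0.085     ]
222 275 285 [0.46018765 0.19762091 0.085     ]
[[0.4561505  0.19874546 0.085     ]] [[0.51412168 0.18106695 0.032     ]]
((0.497139573097229, 0.22802288830280304), (0.13055990636348724, 0.08570808172225952), 73.55463409423828)
```

View pics/z.png

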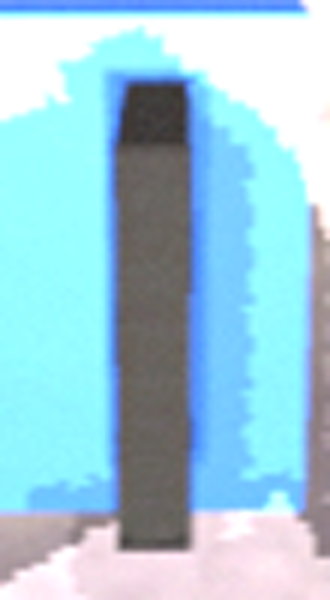

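Plate top face spans z.png rows 145–548 and columns 117–189: about 59 mm long, with centre (0.4846, 0.1902). The jaw axis is already aligned with the thickness.

Run:
```python
from h import *
C=cam('wrist');o=get_obs()
a=ray(C,[(280.5,159.2),(280.5,226.3)],.085);print(a,a.mean(0),togo([*a.mean(0)[:2],.065]))
```

```text
[[0.51267677 0.18147969 0.085     ]
 [0.45622863 0.19834983 0.085     ]] [0.4844527  0.18991476 0.085     ] [ 0.43529312 -0.21386947 16.54024935]
```

```bash
python3 -m jog '[[0.45,-0.2,4,0,0,0,0],[0.45,-0.2,8,0,0,0,0],[0.45,-0.2,12,0,0,0,0],[0.45,-0.2,14,0,0,0,0],[0.45,-0.2,15.5,0,0,0,0],[0.45,-0.2,16.5,0,0,0,0],[0.45,-0.2,16.5,0,0,0,0],[0.45,-0.2,16.5,0,0,0,0]]' 40 && python3 -m jog '[[0,0,0,0,0,0,120],[0,0,0,0,0,0,200],[0,0,0,0,0,0,255],[0,0,0,0,0,0,255],[0,0,0,0,0,0,255],[0,0,0,0,0,0,255],[0,0,0,0,0,0,255],[0,0,0,0,0,0,255]]' 40
python3 -c "
from h import *
print(togo([.4845,.19,.065]))"
```

```text
t: 2.82
tool_pos: [0.4848, 0.1891, 0.0659]
tool_rot: [-3.107, 0.451, 0.001]
contact_force: [0.3, -0.0, -0.0]
opening: 0.0853
t: 3.48
tool_pos: [0.4851, 0.1895, 0.0662]
tool_rot: [-3.106, 0.451, -0.0]
contact_force: [-1.4, 2.1, 1.4]
opening: 0.0104
[-0.07162199 -0.02646682  0.1244873 ]
```

```bash
python3 -m jog '[[0,0,-2,0,0,0,255],[0,0,-4,0,0,0,255],[0,0,-8,0,0,0,255],[0,0,-12,0,0,0,255],[0,0,-14,0,0,0,255],[0,0,-14,0,0,0,255],[0,0,-14,0,0,0,255]]' 60
python3 -c "
from h import *
print(togo([.49,-.08,.205]))"
```

```text
t: 4.07
tool_pos: [0.485, 0.1891, 0.206]
tool_rot: [-3.107, 0.451, -0.001]
contact_force: [-0.9, 0.9, -4.9]
opening: 0.0098
[ 8.12912408 25.65348763  0.03362898]
```

```bash
python3 -m jog '[[8.1,25.6,0,0,0,0,255],[8.1,25.6,0,0,0,0,255],[8.1,25.6,0,0,0,0,255],[8.1,25.6,0,0,0,0,255],[8.1,25.6,0,0,0,0,255],[8.1,25.6,0,0,0,0,255],[8.1,25.6,0,0,0,0,255],[8.1,25.6,0,0,0,0,255]]' && python3 -m jog '[[0,0,0,0,0,0,255],[0,0,0,0,0,0,255],[0,0,0,0,0,0,255]]'
python3 - <<'E'
from h import *
C=cam('wrist');im=get_image('wrist');np.save('w2',im);o=get_obs()
import pickle;pickle.dump((C,o),open('w2.pkl','wb'))
print(o['opening'],o['q'],-C[2].T@C[3])
print(proj(C,[(.5735,-.104,.042),(.566,-.133,.05)]))
save('w2',im,s=1.4)
E
```

```text
t: 4.73
tool_pos: [0.4875, -0.0826, 0.2007]
tool_rot: [-3.106, 0.46, 0.011]
contact_force: [-0.6, 0.5, -3.4]
opening: 0.0097
t: 4.98
tool_pos: [0.4863, -0.0814, 0.1982]
tool_rot: [-3.105, 0.458, 0.017]
contact_force: [-0.1, 0.2, -3.9]
opening: 0.0102
0.009594782496583278 [-3.17147293e-01 -2.35113363e-01  1.94973998e+00  8.95017229e-04
  1.43678208e+00  1.54579882e+00] [ 0.56479232 -0.10570505  0.33205697]
[[278.66341145  85.33258753]
 [316.93775538  83.50358151]]
```

View pics/w2.png

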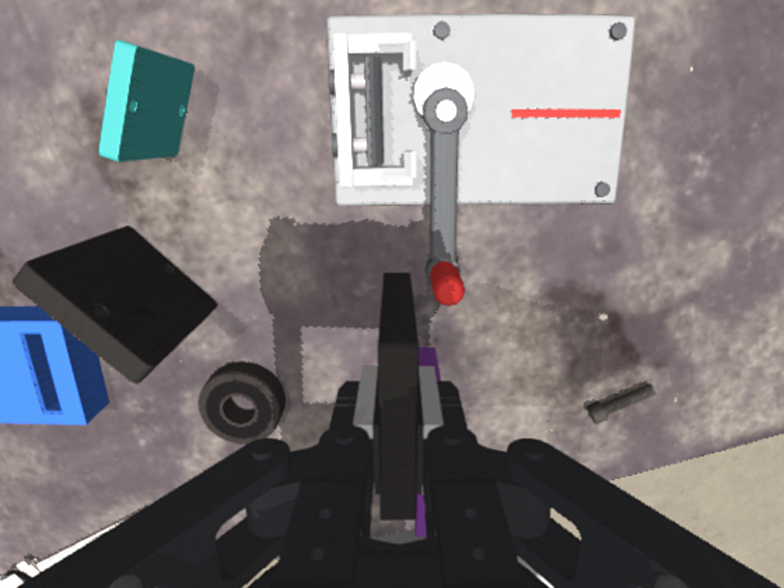

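The view shows the plate in hand upright, and the clamp complete. Base corners are (327,17), (635,17), (617,203), (338,203); pivot (446,110); red line (512–620,114); slot ≈ x 383–405, y 50–172; knob top (449,290).

Run:
```python
from h import *
import pickle
C,o=pickle.load(open('w2.pkl','rb'));im=np.load('w2.npy')
hsv=cv2.cvtColor(im,cv2.COLOR_RGB2HSV)
r=cv2.inRange(hsv,(0,150,90),(8,255,255))|cv2.inRange(hsv,(172,150,90),(180,255,255))
for q in cv2.findContours(r,0,1)[0]:
    if cv2.contourArea(q)>30:
        p=q.reshape(-1,2);print(p.min(0),p.max(0))
        if p[:,1].max()<100:
            P=ray(C,p,.010)[:,:2].astype(np.float32);R=cv2.minAreaRect(P);print('line',R)
            v=cv2.fitLine(P,2,0,.01,.01).ravel();print(v)
a=np.array([(327,17),(635,17),(617,203),(338,203)])/1.4
B=ray(C,a,.010);print('base',B.round(4),B.mean(0),[np.linalg.norm(B[i]-B[i-1]).round(4) for i in range(4)])
y=v[:2]*np.sign(v[1]);x=np.array([y[1],-y[0]])
org=B.mean(0)[:2]
print('y',y,'x',x)
loc=lambda uv,z:[( (p[:2]-org)@x, (p[:2]-org)@y) for p in ray(C,np.array(uv)/1.4,z)]
print('linept',(v[2:]-org)@x,(v[2:]-org)@y)
print('pivot',loc([(446,110)],.05)); print('knob',loc([(449,290)],.085))
print('slot edges z42',np.round(loc([(383,110),(405,110),(394,50),(394,172)],.042),4))
print('tip',Ro.from_rotvec(o['tool_rot']).as_matrix().round(3))
save('z2',im,(225,5,350,150),5)
```

```text
[307 187] [331 217]
[366  78] [442  83]
line ((0.5468423366546631, -0.21257637441158295), (0.06892408430576324, 0.0043131159618496895), 74.17530822753906)
[ 0.27423805  0.9616618   0.54691243 -0.21226154]
base [[ 0.6423 -0.0847  0.01  ]
 [ 0.5903 -0.2653  0.01  ]
 [ 0.4803 -0.2353  0.01  ]
 [ 0.5339 -0.0549  0.01  ]] [ 0.5617196  -0.16007416  0.01      ] [np.float64(0.1124), np.float64(0.188), np.float64(0.114), np.float64(0.1882)]
y [0.27423805 0.9616618 ] x [ 0.9616618  -0.27423805]
linept 7.227306627656055e-05 -0.054247300008221276
pivot [(np.float64(0.00032521698397351456), np.float64(0.025982676601556325))]
knob [(np.float64(-0.09322996132806365), np.float64(0.02632235224304419))]
slot edges z42 [[ 0.0012  0.0611]
 [ 0.001   0.0486]
 [ 0.0326  0.0543]
 [-0.0336  0.0554]]
tip [[ 0.958 -0.288 -0.009]
 [-0.288 -0.958  0.004]
 [-0.01  -0.001 -1.   ]]
```

View pics/z2.png

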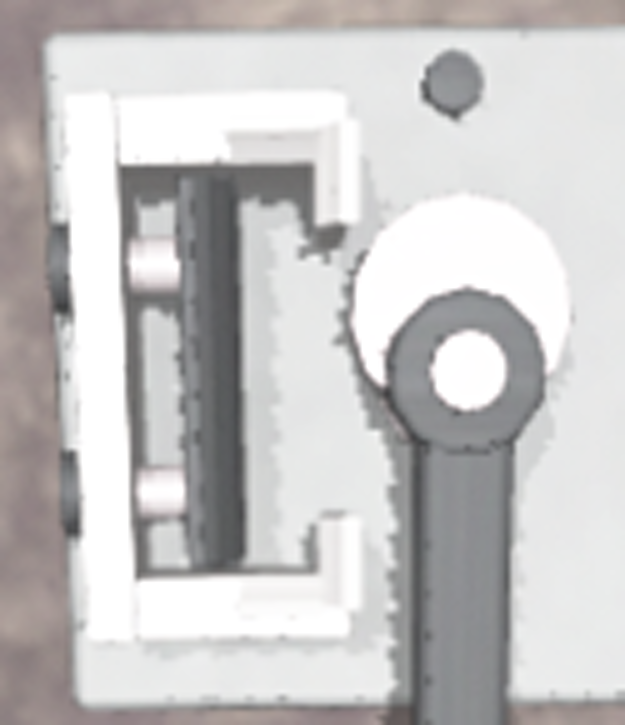

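```bash
cat >> h.py <<'E'
S=np.array([.5767,-.1074]);Y=np.array([.2742,.9617]);X=np.array([Y[1],-Y[0]])
Rt=np.c_[[X[0],X[1],0],[-Y[0],-Y[1],0],[0,0,-1]]
def go(dx,dy,z):
    o=get_obs();R=Ro.from_rotvec(o['tool_rot']).as_matrix()
    p=S+X*dx+Y*dy
    print('rows cm',(R.T@(np.array([*p,z])-o['tool_pos'])*100).round(2),'rot',Ro.from_matrix(R.T@Rt).as_rotvec().round(4))
    print('local err TCP-slot mm',((o['tool_pos'][:2]-S)@X*1e3).round(1),((o['tool_pos'][:2]-S)@Y*1e3).round(1),o['tool_pos'][2].round(4))
E
python3 - <<'E'
from h import *
import pickle
C,o=pickle.load(open('w2.pkl','rb'))
R=Ro.from_rotvec(o['tool_rot']).as_matrix()
f=lambda x,y,z:o['tool_pos']+R@np.array([x,y,z])
pts=[f(.0293,s*.0055,z) for z in(.056,-.019) for s in(-1,1)]+[f(-.0307,s*.0055,-.019) for s in(-1,1)]
print((proj(C,pts)*1.4).round(1))
im=np.load('w2.npy');save('z3',cv2.convertScaleAbs(im,alpha=2.5),(245,185,325,385),3)
go(.0007,0,.120)
E
```

```text
[[382.  269.2]
 [408.9 269.1]
 [373.6 343.9]
 [415.7 343.9]
 [377.2 524.1]
 [413.3 524. ]]
rows cm [ 9.51 -0.1   7.81] rot [-0.0012  0.0098 -0.0145]
local err TCP-slot mm -93.6 0.3 0.1991
```

View pics/z3.png

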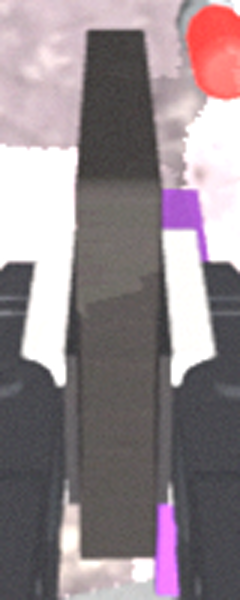

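```bash
python3 -m jog '[[4,-0.1,0,0,0,0,255],[8,-0.15,0,0,0,0,255],[9.6,-0.18,2,0,0.01,-0.0145,255],[9.6,-0.18,5,0,0.01,-0.0145,255],[9.6,-0.18,7,0,0.01,-0.0145,255],[9.6,-0.18,7.6,0,0.01,-0.0145,255],[9.6,-0.18,7.6,0,0.01,-0.0145,255],[9.6,-0.18,7.6,0,0.01,-0.0145,255]]' && python3 -m jog '[[0,0,0,0,0,0,255],[0,0,0,0,0,0,255]]'
python3 - <<'E'
from h import *
go(.0017,.0008,.120)
C=cam('wrist');im=get_image('wrist');np.save('w3',im)
import pickle;pickle.dump((C,get_obs()),open('w3.pkl','wb'))
save('w3',cv2.convertScaleAbs(im,alpha=1.4),(180,90,400,400),2)
L=lambda x,y,z:[*(S+X*x+Y*y),z]
print((proj(C,[L(.0315,s*.0065,.042) for s in(-1,1)]+[L(.0315,s*.0065,.01) for s in(-1,1)]+[L(0,-.03,.044)])-[180,90])*2)
E
```

```text
t: 5.7
tool_pos: [0.5788, -0.1064, 0.1226]
tool_rot: [-3.111, 0.433, -0.001]
contact_force: [-0.0, -0.2, -4.6]
opening: 0.01
t: 5.87
tool_pos: [0.5803, -0.1065, 0.1253]
tool_rot: [-3.111, 0.432, -0.008]
contact_force: [0.8, -0.3, -4.1]
opening: 0.0096
rows cm [-0.16  0.1   0.53] rot [-0.0011 -0.0051  0.0016]
local err TCP-slot mm 3.2 1.8 0.1253
[[231.52181432 187.99986036]
 [191.80693768 187.94968013]
 [228.65815821 168.1555415 ]
 [193.71007674 168.11028065]
 [299.90491562 280.20220472]]
```

View pics/w3.png

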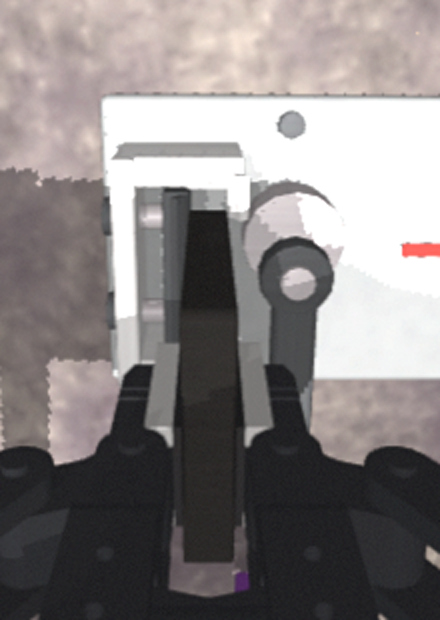

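Run:
```python
from h import *
import pickle
C,o=pickle.load(open('w3.pkl','rb'))
L=lambda x,y,z:[*(S+X*x+Y*y),z]
for z in(.065,.069):
  for x in(.027,.03,.033): print(z,x,((proj(C,[L(x,0,z)])-[180,90])*2).round(1))
# bottom edge seen at crop ends
e=np.array([(190,210),(227,210)])/2+[180,90]
for z in(.065,.069):
  r=ray(C,e,z)[:,:2]-S; print(z,(r@X*1e3).round(1),(r@Y*1e3).round(1))
go(.0017,.0008,.120)
```

```text
0.065 0.027 [[212.1 220.6]]
0.065 0.03 [[212.1 210.9]]
0.065 0.033 [[212.1 201. ]]
0.069 0.027 [[212.1 224.4]]
0.069 0.03 [[212.2 214.5]]
0.069 0.033 [[212.2 204.5]]
0.065 [30.3 30.3] [ 6.5 -4.4]
0.069 [31.3 31.4] [ 6.4 -4.3]
rows cm [-0.14  0.09  0.5 ] rot [-0.0011 -0.0047  0.0014]
local err TCP-slot mm 3.1 1.7 0.1251
```

```bash
python3 -m jog '[[-0.13,0.1,0,0,-0.005,0.001,255],[-0.13,0.1,0.8,0,-0.005,0.001,255],[-0.13,0.1,1.6,0,-0.005,0.001,255],[-0.13,0.1,2.0,0,-0.005,0.001,255],[-0.13,0.1,2.0,0,-0.005,0.001,255],[-0.13,0.1,2.0,0,-0.005,0.001,255]]'
python3 -c "
from h import *
go(.0019,.0008,.066)"
```

```text
t: 6.42
tool_pos: [0.578, -0.1071, 0.1039]
tool_rot: [-3.11, 0.434, 0.003]
contact_force: [0.3, 0.5, -4.2]
opening: 0.0097
rows cm [ 0.08 -0.01  3.79] rot [-0.0012  0.0023  0.0003]
local err TCP-slot mm 1.2 0.7 0.1039
```

```bash
python3 -m jog '[[0.06,0,0.4,0,0,0,255],[0.06,0,0.8,0,0,0,255],[0.06,0,1.2,0,0,0,255],[0.06,0,1.6,0,0,0,255],[0.06,0,2.0,0,0,0,255],[0.06,0,2.4,0,0,0,255],[0.06,0,2.4,0,0,0,255]]'
python3 -c "
from h import *
go(.0019,.0008,.066)"
```

```text
t: 7.0
tool_pos: [0.5778, -0.1069, 0.0785]
tool_rot: [-3.109, 0.434, 0.006]
contact_force: [0.6, 0.7, -4.1]
opening: 0.01
rows cm [0.1  0.01 1.25] rot [-0.0014  0.0042  0.0003]
local err TCP-slot mm 1.0 0.8 0.0785
```

```bash
python3 -m jog '[[0.02,0,0.3,0,0,0,255],[0.02,0,0.6,0,0,0,255],[0.02,0,0.9,0,0,0,255],[0.02,0,1.1,0,0,0,255],[0.02,0,1.2,0,0,0,255],[0.02,0,1.3,0,0,0,255],[0.02,0,1.3,0,0,0,255]]'
python3 -c "
from h import *
go(.0019,.0008,.066)"
```

```text
t: 7.58
tool_pos: [0.5781, -0.1069, 0.0664]
tool_rot: [-3.109, 0.434, 0.007]
contact_force: [-3.0, 1.3, 2.5]
opening: 0.0101
rows cm [0.07 0.01 0.04] rot [-0.0015  0.0044  0.0004]
local err TCP-slot mm 1.2 0.9 0.0664
```

```bash
python3 -m jog '[[0,0,0,0,0,0,235],[0,0,0,0,0,0,215],[0,0,0,0,0,0,195],[0,0,0,0,0,0,180],[0,0,0,0,0,0,180],[0,0,-1,0,0,0,180],[0,0,-3,0,0,0,180],[0,0,-5,0,0,0,180]]' && python3 -m jog '[[0,0,-4,0,0,0,180],[-3,0,-8,0,0,0,180],[-6,0,-11,0,0,0,180],[-9,0,-11,0,0,0,180],[-9,0,-11,0,0,0,180],[-9,0,-11,0,0,0,180]]'
python3 - <<'E'
from h import *
C=cam('wrist');im=get_image('wrist');np.save('w4',im)
import pickle;pickle.dump((C,get_obs()),open('w4.pkl','wb'))
print(-C[2].T@C[3]);save('w4',cv2.convertScaleAbs(im,alpha=1.5),(180,0,480,300),2)
L=lambda x,y,z:[*(S+X*x+Y*y),z]
print((proj(C,[L(-.03,0,.085),L(.03,0,.085),L(-.095,-.03,.085)])-[180,0])*2)
go(0,0,.2)
E
```

```text
t: 8.25
tool_pos: [0.5777, -0.1069, 0.1168]
tool_rot: [-3.109, 0.434, 0.009]
contact_force: [0.8, -0.9, 1.1]
opening: 0.0252
t: 8.75
tool_pos: [0.4914, -0.0824, 0.2292]
tool_rot: [-3.11, 0.434, 0.003]
contact_force: [-0.4, 0.2, -0.6]
opening: 0.0249
[ 0.56905429 -0.10508511  0.36386801]
[[207.99555619 255.68064671]
 [208.03817621  93.19334821]
 [278.17226249 411.37046136]]
rows cm [8.85 0.06 2.79] rot [-0.0012  0.0037  0.0003]
local err TCP-slot mm -88.4 0.6 0.2282
```

View pics/w4.png

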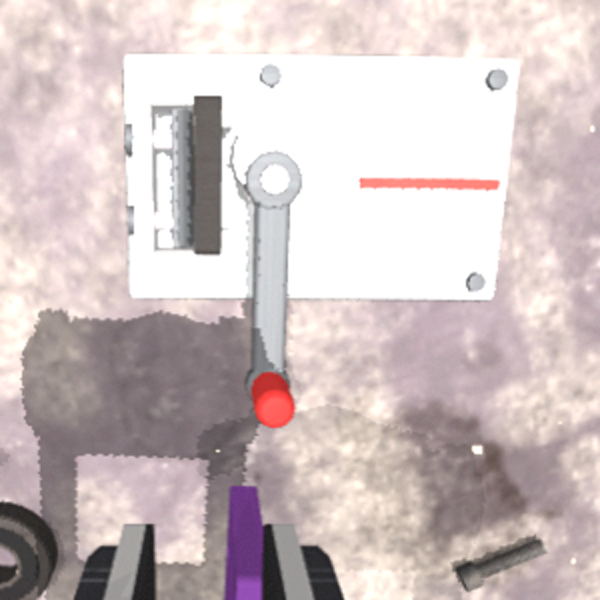

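The plate is seated upright and released (w4 px 207, rows 97–254, against a predicted centre of (208,174)). The lever is still at rest, with the knob top at (273,407). Next: grip the knob.

Run:
```python
from h import *
import pickle
C,o=pickle.load(open('w4.pkl','rb'));im=np.load('w4.npy')
k=ray(C,np.array([(273,407)])/2+[180,0],.085)[0][:2]
print('knob',k,(k-S)@X,(k-S)@Y)
p=np.array([(250,500)])/2+[180,0];print('purple end',(ray(C,p,.085)[0][:2]-S)@X)
go((k-S)@X,(k-S)@Y,.12);go((k-S)@X,(k-S)@Y,.060)
```

```text
knob [ 0.47961125 -0.10855314] -0.09305405822938898 -0.027730711375047335
purple end -0.13644883485247794
rows cm [-0.43  2.84 10.82] rot [-0.0012  0.0037  0.0003]
local err TCP-slot mm -88.4 0.6 0.2282
rows cm [-0.41  2.85 16.82] rot [-0.0012  0.0037  0.0003]
local err TCP-slot mm -88.4 0.6 0.2282
```

```bash
python3 -m jog '[[-0.3,1.5,1,0,0.003,0,110],[-0.3,2.85,4,0,0.003,0,110],[-0.3,2.85,8,0,0.003,0,110],[-0.3,2.85,11,0,0.003,0,110],[-0.3,2.85,13,0,0.003,0,110],[-0.3,2.85,15,0,0.003,0,110],[-0.3,2.85,16.8,0,0.003,0,110],[-0.3,2.85,16.8,0,0.003,0,110]]' && python3 -m jog '[[0,0,0,0,0,0,170],[0,0,0,0,0,0,200],[0,0,0,0,0,0,255],[0,0,0,0,0,0,255],[0,0,0,0,0,0,255],[0,0,0,0,0,0,255]]' 60
python3 -c "
from h import *
go(-.093,-.028,.060)"
```

```text
t: 9.47
tool_pos: [0.4778, -0.1079, 0.0548]
tool_rot: [-3.108, 0.434, 0.016]
contact_force: [0.2, -0.3, -1.1]
opening: 0.0486
t: 9.97
tool_pos: [0.4783, -0.1082, 0.0553]
tool_rot: [-3.108, 0.434, 0.014]
contact_force: [1.6, -2.4, -3.4]
opening: 0.0165
rows cm [ 0.14  0.02 -0.47] rot [-0.0017  0.009   0.    ]
local err TCP-slot mm -94.4 -27.8 0.0553
```

```bash
python3 -m jog '[[0.05,0.95,-0.2,0,0.008,-0.1,255],[0.19,1.89,-0.2,0,0.008,-0.2,255],[0.42,2.81,-0.2,0,0.008,-0.3,255],[0.75,3.70,-0.2,0,0.008,-0.4,255],[1.16,4.55,-0.2,0,0.008,-0.5,255],[1.66,5.36,-0.2,0,0.008,-0.6,255],[2.23,6.12,-0.2,0,0.008,-0.7,255],[2.88,6.81,-0.2,0,0.008,-0.8,255]]' 60
python3 - <<'E'
from h import *
o=get_obs();R=Ro.from_rotvec(o['tool_rot']).as_matrix();p=o['tool_pos'][:2]-S
print(p@X,p@Y,'tool yaw rel',np.arctan2(R[:2,0]@Y,R[:2,0]@X),o['contact_force'],o['q'],R[:,2])
a=np.array([p@X,p@Y+.0290]);print('lever est',np.arctan2(a[1],a[0])+np.pi,np.linalg.norm(a))
E
```

```text
t: 10.63
tool_pos: [0.4865, -0.1802, 0.0554]
tool_rot: [-3.024, -0.816, -0.001]
contact_force: [2.0, 4.7, -7.9]
opening: 0.0164
-0.06675199540992635 -0.09468527535999864 tool yaw rel 0.8046634515969533 [ 1.97181074  4.67892511 -7.88960314] [-0.50178097 -0.00491746  1.99842595  0.00756887  1.15413777  0.5390057 ] [-0.00196887  0.00897458 -0.99995779]
lever est 0.7773438069716585 0.09365032989971618
```

```bash
python3 -m jog '[[0.05,0.94,0,0,0,-0.1,255],[0.19,1.87,0,0,0,-0.2,255],[0.42,2.78,0,0,0,-0.3,255],[0.74,3.66,0,0,0,-0.4,255],[1.15,4.51,0,0,0,-0.5,255],[1.64,5.31,0,0,0,-0.6,255],[2.21,6.06,0,0,0,-0.7,255],[2.78,6.68,0,0,0,-0.78,255]]' 60 && python3 -m jog '[[0,0,0,0,0,0,255],[0,0,0,0,0,0,255]]'
python3 - <<'E'
from h import *
o=get_obs();R=Ro.from_rotvec(o['tool_rot']).as_matrix();p=o['tool_pos'][:2]-S
print(p@X,p@Y,'tool yaw rel',np.arctan2(R[:2,0]@Y,R[:2,0]@X),o['contact_force'],o['opening'],R[:,2])
a=np.array([p@X,p@Y+.0290]);print('lever est',np.arctan2(a[1],a[0])+np.pi,np.linalg.norm(a))
im=get_image('wrist');C=cam('wrist');np.save('w5',im)
sc=get_image('top');np.save('t5',sc)
A=cv2.resize(cv2.convertScaleAbs(im,alpha=1.4),(400,300));B=cv2.resize(sc[170:245,285:385],(400,300),interpolation=2)
save('w5',np.hstack([A,B]))
E
```

```text
t: 11.3
tool_pos: [0.5429, -0.2248, 0.0552]
tool_rot: [-2.482, -1.91, 0.0]
contact_force: [-7.5, -2.5, 1.8]
opening: 0.0164
t: 11.47
tool_pos: [0.5428, -0.2248, 0.0553]
tool_rot: [-2.483, -1.908, 0.001]
contact_force: [-1.6, 0.3, -1.7]
opening: 0.0163
-0.0004020351159865424 -0.12221155991786534 tool yaw rel 1.5882785180211907 [-1.57140566  0.3399687  -1.67393982] 0.016341018106202074 [-0.00682021  0.00784101 -0.999946  ]
lever est 1.5664832070132122 0.09321242693201527
```

View pics/w5.png

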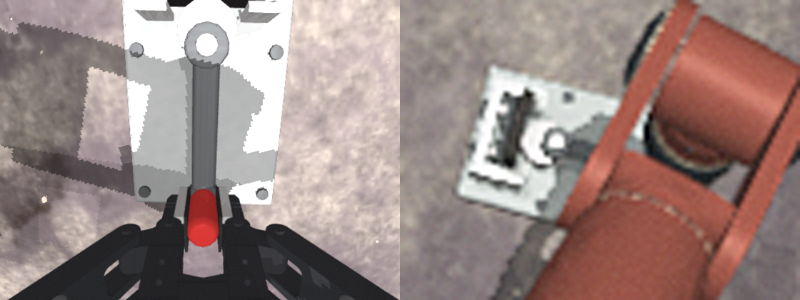

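w5 shows the lever lying straight over the index line: pivot (207,45), knob (203,215), centred between the corner screws. The plate still stands in the slot. I'll hold briefly and check for drift.

```bash
python3 -m jog '[[0,0.02,0,0,0,0,255],[0,0.02,0,0,0,0,255],[0,0.02,0,0,0,0,255],[0,0.02,0,0,0,0,255],[0,0.02,0,0,0,0,255],[0,0.02,0,0,0,0,255]]' 60
python3 - <<'E'
from h import *
def st():
    o=get_obs();p=o['tool_pos'][:2]-S;a=np.array([p@X,p@Y+.029])
    print(o['t'],'lever',np.arctan2(a[1],a[0])+np.pi,o['contact_force'].round(1),o['opening'],abs(o['dq']).max())
st();C=cam('wrist');im=get_image('wrist')
hsv=cv2.cvtColor(im,cv2.COLOR_RGB2HSV)
r=cv2.inRange(hsv,(0,150,90),(8,255,255))|cv2.inRange(hsv,(172,150,90),(180,255,255))
q=max(cv2.findContours(r,0,1)[0],key=cv2.contourArea).reshape(-1,2);b=q[q[:,1]>q[:,1].max()-24]
piv=ray(C,[(207*1.4,45*1.4)],.047)[0][:2];k=ray(C,[((b[:,0].min()+b[:,0].max())/2,q[:,1].max()-12)],.085)[0][:2]
d=k-piv;print('cam lever',np.arctan2(d@Y,d@X)+np.pi,np.linalg.norm(d));st()
E
```

```text
t: 12.07
tool_pos: [0.5426, -0.2247, 0.0553]
tool_rot: [-2.483, -1.908, 0.002]
contact_force: [-3.2, -0.0, -1.7]
opening: 0.0162
12.0667 lever 1.5643414606198514 [-3.2 -0.  -1.7] 0.016241949950822142 0.0014562479080613738
cam lever 1.5682679204240633 0.09592675055559993
12.1167 lever 1.5645359274258828 [-3.6  0.  -1.3] 0.016186987261850184 0.0011351934280026238
```

```bash
python3 -c "
from station import *
print(finish_job())"
```

```text
the job is handed in; nothing more can be done
None
```

I moved the thick black plate from the rack into the cam clamp's slot and let it go. I then swung the lever to the red index line by its knob. The job is handed in with the gripper still holding the knob, about 12 s into the 53 s allowed; no verdict is reported.

- **Plate:** the arm force showed it touching the slot floor at the expected height. After release, the wrist picture put its centre within about 1 mm of the slot centre.
- **Lever:** the last reading was about 1.565 rad from the tool position and 1.568 rad from the camera. It was steady, with about 3.6 N sideways on the gripper and a 60 N grip setting.
- **Plate length in the pictures:** its top edge measured about 3 % short of 60 mm each time. I took this as camera bias, since the plate cannot sit below the slot floor.
- **Not checked:**
  - I could not measure the cam's force on the plate directly. The last top picture, with the lever over, still shows the plate upright in the slot.
  - I did not measure the thin plate, ball bearing, ring or shaft clamp again. No move was aimed at them, and no unexpected contact force showed.

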